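# Clear and re-lay a microsurgery practice station

## Robot

A 6-joint arm with a two-finger parallel gripper is mounted at the origin on the work surface. World frame = base frame: x ahead of the robot, y to its left, z up, the work surface at z = 0. Lengths are in m, angles in rad, forces in N, time in s.
With the tool pointing down it reaches from about 0.3 to 0.775 m from the base axis. Payload 14.6 kg.
Tool frame: the origin (TCP) lies midway between the tips of the shut fingers; the grasp point (between the pads) lies 19 mm behind it (ctrl.tcp_to_grasp is the z of the grasp point in the tool frame, in m); z points along the fingers, y is the line along which they close (so a half turn about z gives the same grasp; the last joint's range is limited). The gripper opens to 94 mm and grips with 3 to 60 N. Pads are 16 mm wide; open, the fingers measure 119 mm over their backs; the gripper's body (75 mm by 177 mm) begins 78 mm behind the grasp point.
Start: joints at [1.2, 0.3, 1.521, -0, 1.321, -0.067], TCP at [0.165, 0.525, 0.205] pointing down, gripper open.
Joint ranges: [-3.03, 3.03], [-0.79, 2.21], [0.23, 2.52], [-1.04, 4.18], [0, 3.07], [-2.55, 2.55]. Speed limits (rad/s): [2.22, 2.22, 2.57, 3.14, 3.14, 3.14].

## Interface

Orientations are given as [roll, pitch, yaw] about the fixed x, y, z axes, in that order (R = Rz(yaw) Ry(pitch) Rx(roll)).
In Python, from station import monitor, camera, ctrl gives the robot as it stands.
- The arm moves only by the tool apply_moves, never from a script. Its argument "plan" is one flat list of numbers, 4 for each row, row after row: the shift along the tool's x, y, z in mm, then the turn about the tool's z in rad. In form: [dx, dy, dz, spin, dx, dy, dz, spin, ...]. A call has 1 to 20 rows; each row shifts and turns the commanded pose from where the row before left it, along the tool's axes as they then stand; what a row does not reach is not made up. A row lasts 1/10 s, in which the tool goes at most 50 mm and 8.59 degrees, less where a joint would pass 70% of its speed; a pose out of reach is approached as far as the arm can. A call is refused whole if a number of a shift passes 50 or a number of a turn 0.15, either way. A call with a gripper value outside its range is refused whole. "hand" is the gripper command: -1 is shut, 1 is fully open, values between are in proportion, set as the call begins (left out, the last holds). The fingers move at their own pace and stop on an object; "squeeze" is the grip in N (left out, the last holds). Time passes only in rows, so rows that do not move let the fingers close. It gives the time, the measured TCP pose, the force, the opening and the grip force at its end, in the units of the state.
- monitor.get_obs(): the state, without advancing time (a new reading comes with each control period).
- camera(name): name is "scene" or "top" or "wrist"; returns a dict with "image" (420x560x3 uint8, red, green, blue), "range_z" (420x560 float32, m along the optical axis (not along the pixel's ray), 0 where there is no reading), "mtx" (3x3 intrinsics, pixels), "rvec" (rotation vector, rad) and "tvec" (3), from world to camera coordinates, as OpenCV has them. Camera axes: x right, y down, z forward; pixel columns grow to the right and rows downward; lengths in m; the calibration is good to about 2 mm. A picture is of the moment at which its call begins.
- ctrl.hand_in(): hands the job in; it is judged then, once.
The state is a dict: "time_s": time; "qpos": joint angles; "joint_vel": joint speeds; "tau": joint torques, N m; "ee_pos": TCP position; "eef_rot": TCP orientation; "force": force on the tool from outside, world axes, zero at the start; "moment": the same for the moment, N m; "grip_width": finger opening in m; "grip_force": force on a finger pad.
Only numpy, scipy, OpenCV 4.12 (cv2) and the standard library are available. Lean on these libraries where they do the work, as an engineer would, in place of code of your own. Each camera call takes 0.05 s, during which the arm holds its last target. There are 200 camera calls.

## Task

Get the practice station ready for the next trainee: put every used instrument lying on the drape into the open left drawer and shut that drawer fully, which frees the interlocked right drawer; then open the right drawer well out, stand the fresh practice eye from it upright inside the raised frame of the working tray, and shut the right drawer fully again. Also turn the bar-shaped lamp knob clockwise until its pointer meets the white tick mark, without turning the round knobs beside it, and leave the bottle, the carton and the sharps pot where they stand.

Things in the scene. Friction and masses are not known exactly. Their poses are not given: they have to be found in the camera images.
- chest: Low grey chest fixed to the table, with two white-fronted drawers side by side: 394 mm wide (y), 240 mm deep (x), 71 mm high, the fronts facing the robot, turned at most 0.1 rad. Origin at the centre of its underside, x pointing away from the robot, into the chest. The drawer fronts lie 120 mm from the origin when shut.
- used_drawer (a joint): Opening of the LEFT drawer (seen from the robot) of the chest, m: 0 = fully shut, 0.152 = fully out; starts at 0.135 to 0.15. Slides towards the robot along the chest's -x; takes about 2 N and stays where left. INTERLOCK: while one drawer is out, the other is locked (gives a few mm and stops); once it is fully shut (within 2 mm) the other opens freely.
- clean_drawer (a joint): Opening of the RIGHT drawer of the chest, in m: 0 = fully shut (its start), 0.152 = fully out. Otherwise like the left one.
- used_handle (a point): Middle of the left drawer's handle: a level steel bar 10 mm thick, 100 mm long along this point's y, 45 mm clear in front of the drawer's face (centre to face), 45 mm above the table, joined to the face at both ends; the chest's top is 26 mm above it. The point moves with the drawer; axes as the chest's (the drawer opens along -x).
- clean_handle (a point): Middle of the right drawer's handle bar, same shape and axes as the left one.
- used_floor (a point): On the left drawer's inner floor, 15 mm above the table, midway across, moving with it; axes as the chest's. The open-topped inside spans x = -0.056 (front panel's back) to 0.146 and y = -0.0775 to 0.0775; walls 5 mm thick, 37 mm high above this floor; front panel up to 66 mm above the table. The chest's top covers all beyond x = opening - 0.061.
- clean_floor (a point): The same point of the right drawer; same inside and axes as the left one.
- syringe: Used plastic syringe, 112 mm long, clear barrel 17 mm wide and 18 mm high with a 32 mm wide finger flange 27 mm from the middle towards -x, plunger at -x. May be absent. Lies loose with its long axis along its own x; origin at the middle of its underside. Grip it across y, at the origin.
- handpiece: Used steel handpiece, 111 mm long: square body 17 mm wide and high with a thin nose at +x. May be absent. Lies loose with its long axis along its own x; origin at the middle of its underside. Grip it across y, at the origin.
- pen: Used blue marking pen, 106 mm long, 15 to 17 mm wide, 15 mm high. May be absent. Lies loose with its long axis along its own x; origin at the middle of its underside. Grip it across y, at the origin.
- case: Used flat forceps case of pale plastic, 106 mm long, 26 mm wide, 16 mm high. May be absent. Lies loose with its long axis along its own x; origin at the middle of its underside. Grip it across y, at the origin.
- eye: Fresh practice eye: round cream base 60 mm across and 24 mm high, a white eyeball dome on top (39 mm in all, black pupil on top). Loose, stands upright in the right drawer, at first within 15 mm of point clean_floor, unseen while the drawer is shut. Origin at the centre of its underside, z up.
- frame_floor (a point): Centre of the floor inside the raised square frame of the fixed cream working tray (tray 165 x 185 mm), 11 mm above the table. The frame measures 130 x 130 mm inside, its walls are 5 mm thick and rise 9 mm above this floor; point axes along its sides.
- lamp_knob (a joint): Angle of the lamp knob, rad, growing clockwise seen from above, range 0 to 2.6; starts at 0.1 to 0.5. A black pointer line runs along one arm of its bar; it meets the white tick on the dial's rim at 1.3. Turns with 0.03 N m and stays where it is left.
- lamp_grip (a point): On the lamp knob's axis, 71 mm above the table, 8 mm below its top. The only BAR-shaped knob of four on the white control box: upright aluminium bar 42 mm long (along this point's x, turning with the knob; pointer on the -x arm), 14 mm thick, 32 mm high. Four knobs in one row, in any order, 66 mm between axes; at angle 0 the bar lies along the row.
- panel: The fixed control box that carries the four knobs: 275 mm along its x (the row of knobs), 88 mm wide, 35 mm high, origin under its centre, turned at most 0.2 rad. At angle 0 the lamp knob's pointer points to its -x, towards the robot.
- round1_mark (a point): Pointer mark on the edge of a plain round neighbour knob (36 mm across, its top 67 mm above the table), 16 mm from its axis, on the arm that is -x of the point.
- round2_mark (a point): The same on a second round knob.
- round3_mark (a point): The same on a third round knob.
- saline: Bystander: upright clear plastic bottle, 56 mm across, 140 mm high, beyond the tray. Origin under its centre.
- carton: Bystander: paper carton 50 x 100 x 90 mm high, beyond the tray. Origin under its centre.
- sharps: Bystander: yellow pot with a white lid, 88 mm across, 102 mm high, left of the chest. Origin under its centre.
Not all that is in view belongs to the job. What is shaped like the syringe but purple or yellow is not meant.

How it is judged:
By the outcome, as a careful person would: the job done as asked, in the order asked, and still so for the second after the job is handed in, with the robot touching nothing.
Of syringe, handpiece, pen, case only 2 to 4 are there at a start; the rules pass over those that are not, and their reading is None.
At some moment in a run one of syringe, handpiece, pen, case may be knocked a few centimetres aside while the robot is not near it.
Once in a run the grip may slacken for a moment while it holds something.
It also fails if it takes over 210 s, if anything falls off the work surface, if the arm or the gripper's body presses on something with over 40 N, if the wrist force passes 120 N, or if a joint passes its speed limit or range.

## Working session

There is one attempt and no reset: what is moved stays moved. The work goes in short steps, Python scripts to look and compute and a tool call to move; the robot and the scene stay as the last step left them, time stands still between calls to the robot, and variables do not carry over. Pictures are saved under pics/ and viewed, at most 15 in all, crops included, and the job is handed in when it is done.

Besides the shell and the picture viewer there is one more tool, called after "Request:" by a JSON object that holds its "method" and its "body", one argument or row to a line. apply_moves: Moves the arm, as the interface text tells. Its arguments: {"type":"object","properties":{"plan":{"type":"array","items":{"type":"number"}},"hand":{"type":"number"},"squeeze":{"type":"number"}},"required":["plan"]}

```bash
mkdir -p pics; cat > h.py <<'E'
import numpy as np, cv2
from station import monitor, camera, ctrl
def cam(n,save=None):
    c=camera(n)
    if save: cv2.imwrite(f'pics/{save}.png',cv2.cvtColor(c['image'],cv2.COLOR_RGB2BGR))
    R,_=cv2.Rodrigues(np.array(c['rvec'],float)); c['R']=R; c['t']=np.array(c['tvec'],float).reshape(3)
    c['C']=-R.T@c['t']; return c
def cast(c,uv,z):
    uv=np.atleast_2d(np.array(uv,float)); K=np.array(c['mtx'])
    d=np.c_[(uv-K[[0,1],[2,2]])/K[[0,1],[0,1]],np.ones(len(uv))]@c['R']
    return c['C']+d*((z-c['C'][2])/d[:,2])[:,None]
def cloud(c):
    K=np.array(c['mtx']); z=c['range_z']; v,u=np.mgrid[:z.shape[0],:z.shape[1]]
    p=np.dstack([(u-K[0,2])/K[0,0]*z,(v-K[1,2])/K[1,1]*z,z]); P=(p-c['t'])@c['R']; P[z==0]=np.nan; return P
def proj(c,p):
    q=np.atleast_2d(p)@c['R'].T+c['t']; K=np.array(c['mtx']); return (q@K.T)[:,:2]/q[:,2:]
E
python3 - <<'E'
from h import *
for n in('top','scene'):
    c=cam(n,n); print(n,c['C'],c['R'].round(2).tolist(),np.array(c['mtx']).round(1).tolist())
o=monitor.get_obs(); print(o['ee_pos'],o['eef_rot'],o['grip_width'],ctrl.tcp_to_grasp,o['time_s'])
E
```

```text
top [0.41033648 0.11255375 1.06903965] [[0.0, -1.0, 0.03], [-0.99, -0.0, -0.1], [0.1, -0.03, -0.99]] [[399.7, 0.0, 278.1], [0.0, 399.7, 207.4], [0.0, 0.0, 1.0]]
scene [1.2382705  0.69725197 1.00358316] [[-0.62, 0.78, -0.01], [0.56, 0.43, -0.7], [-0.54, -0.45, -0.71]] [[482.3, 0.0, 271.9], [0.0, 482.3, 206.2], [0.0, 0.0, 1.0]]
[0.16445519 0.5245928  0.20497139] [-3.14062111e+00 -6.91679014e-05  2.83777487e+00] 0.09391260776956901 -0.0188 0.1
```

View pics/top.png

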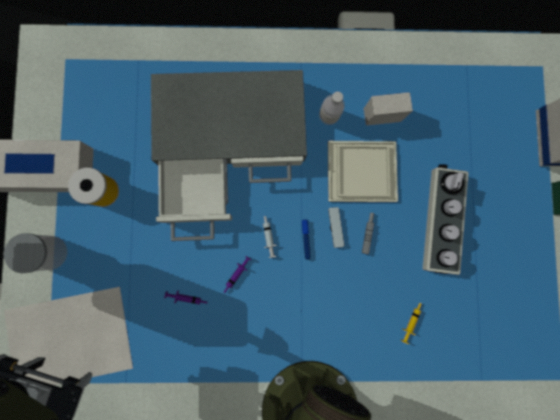

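View pics/scene.png

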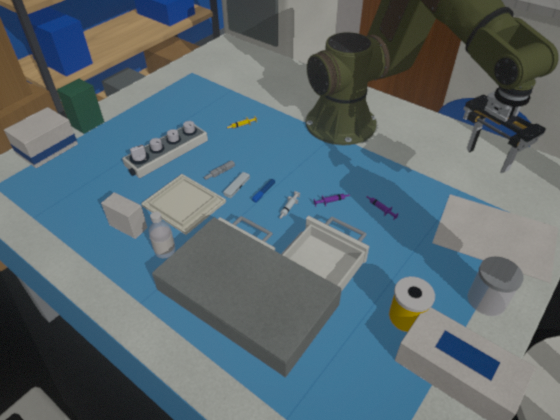

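The top view shows the left drawer open. The four used instruments are the syringe (268,238), pen (306,238), case (336,228) and handpiece (369,233). The tray is at (363,171) and the knob box at (448,220). Purple and yellow syringes are distractors.

```bash
python3 - <<'E'
from h import *
c=cam('top'); P=cloud(c); im=c['image']; hsv=cv2.cvtColor(im,cv2.COLOR_RGB2HSV)
z=P[...,2]
def rect(name,m,zz,box):
    M=np.zeros(z.shape,np.uint8); x0,y0,x1,y1=box; M[y0:y1,x0:x1]=m[y0:y1,x0:x1]
    n,L,S,_=cv2.connectedComponentsWithStats(M); 
    if n<2: print(name,'none'); return
    k=1+np.argmax(S[1:,4]); v,u=np.where(L==k); w=cast(c,np.c_[u,v],zz)[:,:2]
    r=cv2.minAreaRect((w*1000).astype(np.float32)); print(name,S[k,4],'ctr',np.round(r[0],1),'size',np.round(r[1],1),'ang',round(r[2],1),'box',cv2.boxPoints(r).round().tolist(),'zmed',np.nanmedian(z[L==k]).round(3))
h=hsv[...,0].astype(int);s=hsv[...,1];v=hsv[...,2]
print('drape hsv',hsv[300,450],'pen',hsv[238,306],'floor z',np.nanmedian(z[290:310,440:460]))
notd=~((abs(h-hsv[300,450,0])<10)&(s>120))
rect('syr',notd,.01,(255,205,283,265))
pen=(abs(h-hsv[238,306,0])<8)&(z>.008)
rect('pen',pen|notd,.012,(295,210,318,265))
rect('case',notd,.016,(322,206,350,256))
rect('hand',notd,.012,(355,208,385,262))
rect('chest',(z>.06)&(z<.08),.071,(140,60,315,175))
rect('panel',(z>.028)&(z<.042),.035,(415,155,480,285))
rect('tray',(notd),.012,(322,135,405,208))
rect('tray_z',(z>.015)&(z<.03),.02,(320,130,405,208))
rect('ldrawer front',(z>.055)&(z<.075)&(v>0),.066,(150,205,240,230))
rect('knobs',(z>.055),.067,(420,150,480,285))
for x0,y0 in ((439,168),(439,193),(435,218),(432,244)): rect('kn',(z>.055)&(z<.09),.068,(x0,y0,x0+32,y0+28))
a=im[155:285,415:485]; a=cv2.resize(a,None,fx=4.5,fy=4.5,interpolation=3)
b=im[195:275,240:395]; b=cv2.resize(b,None,fx=3,fy=3,interpolation=3)
H=np.zeros((590,800,3),np.uint8); H[:585,:315]=a; H[:240,320:785]=b
cc=cam('scene'); d=cc['image'][110:180,115:215]; d=cv2.resize(d,None,fx=4.5,fy=4.5,interpolation=3); H[250:565,325:775]=d
cv2.imwrite('pics/z1.png',H[...,::-1])
E
```

```text
drape hsv [102 164 138] pen [109 205  81] floor z -0.0006488759982277543
syr 310 ctr [440.8 108.4] size [112.   32.2] ang 5.5 box [[383.0, 119.0], [387.0, 87.0], [498.0, 98.0], [495.0, 130.0]] zmed 0.014
pen 236 ctr [433.7  10.9] size [103.6  16.8] ang 3.6 box [[381.0, 16.0], [383.0, -1.0], [486.0, 6.0], [485.0, 23.0]] zmed 0.014
case 493 ctr [466.8 -68. ] size [109.2  32. ] ang 7.5 box [[411.0, -59.0], [415.0, -91.0], [523.0, -77.0], [519.0, -45.0]] zmed 0.015
hand 308 ctr [ 451.6 -155.2] size [ 21.8 113. ] ang 79.2 box [[394.0, -155.0], [505.0, -176.0], [509.0, -155.0], [398.0, -134.0]] zmed 0.015
chest 13629 ctr [745.  214.2] size [241.8 393.2] ang 2.3 box [[616.0, 406.0], [632.0, 13.0], [874.0, 23.0], [858.0, 416.0]] zmed 0.071
panel 2575 ctr [ 490.3 -359. ] size [ 89.7 284.6] ang 82.6 box [[343.0, -385.0], [626.0, -422.0], [637.0, -333.0], [355.0, -296.0]] zmed 0.035
tray 4449 ctr [ 618.9 -142.2] size [170.2 192.8] ang 0.3 box [[533.0, -46.0], [534.0, -239.0], [704.0, -238.0], [704.0, -45.0]] zmed 0.01
tray_z 421 ctr [ 618.4 -143.4] size [138.9 141.2] ang 0.3 box [[549.0, -73.0]
[... 190 characters left out ...]
.0]] zmed 0.065
knobs 174 ctr [ 387.8 -345.3] size [32.5 38.5] ang 0.0 box [[372.0, -326.0], [372.0, -365.0], [404.0, -365.0], [404.0, -326.0]] zmed 0.066
kn 148 ctr [ 582.7 -372.5] size [22.2 48.3] ang 71.7 box [[556.0, -375.0], [602.0, -391.0], [609.0, -370.0], [563.0, -354.0]] zmed 0.076
kn 170 ctr [ 516.8 -360.7] size [33.3 39.2] ang 0.2 box [[500.0, -341.0], [500.0, -380.0], [534.0, -380.0], [533.0, -341.0]] zmed 0.066
kn 170 ctr [ 452.2 -353.3] size [34.6 36.1] ang 25.0 box [[429.0, -344.0], [444.0, -377.0], [475.0, -362.0], [460.0, -330.0]] zmed 0.066
kn 174 ctr [ 387.8 -344.8] size [32.4 38.5] ang 0.0 box [[372.0, -326.0], [372.0, -364.0], [404.0, -364.0], [404.0, -326.0]] zmed 0.066
```

View pics/z1.png

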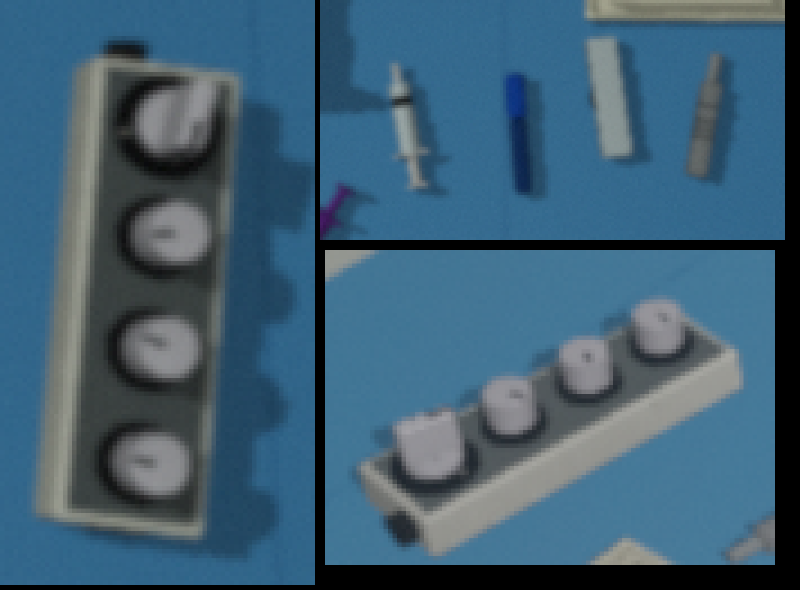

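The crops show the bar knob is the farthest of the four, at about (583,-370) mm with bar yaw about -0.33. All four instruments lie roughly along x. I'll set out now and look from close by.

Request:
{"method": "apply_moves", "body": {
  "plan": [-25, -27.4, -3, 0, -25, -27.4, -3, 0, -25, -27.4, -3, 0, -25, -27.4, -3, 0, -25, -27.4, -3, 0, -25, -27.4, -3, 0, -25, -27.4, -3, 0, -25, -27.4, -3, 0, -25, -27.4, -3, 0, -25, -27.4, -3, 0, -25, -27.4, -3, 0, -25, -27.4, -3, 0, -25, -27.4, -3, 0, -25, -27.4, -3, 0, -25, -27.4, -3, 0, 0, 0, 0, -0.1, 0, 0, 0, -0.1, 0, 0, 0, -0.1, 0, 0, 0, 0, 0, 0, 0, 0],
  "hand": 0,
  "squeeze": 15
}}

```text
time_s: 2.2
ee_pos: [0.3994, 0.0205, 0.2504]
eef_rot: [3.142, -0.0, 3.135]
force: [0.5, 0.5, 0.4]
grip_width: 0.0474
grip_force: 0.0
```

```bash
cat >> h.py <<'E'
def to(x,y,z,yaw):
    o=monitor.get_obs(); from scipy.spatial.transform import Rotation as Ro
    R=Ro.from_euler('xyz',o['eef_rot']).as_matrix(); d=R.T@(np.array([x,y,z])-o['ee_pos'])*1000
    dy=(yaw-o['eef_rot'][2]+np.pi/2)%np.pi-np.pi/2
    print('to',x,y,z,'tool shift',d.round(1),'spin',round(-dy,3))
E
python3 - <<'E'
from h import *
c=cam('wrist','w1'); o=monitor.get_obs(); print(o['time_s'],o['ee_pos'],o['eef_rot'],o['grip_width'],o['force'],c['C'],c['R'].round(2).tolist())
E
```

```text
2.25 [0.39937073 0.02049766 0.25044962] [-3.14159212e+00  2.93599424e-05  3.13514327e+00] 0.0473498374063622 [-0.11274539  0.1962844   0.25104882] [0.32867641 0.01837585 0.42882543] [[0.01, 1.0, 0.0], [0.97, -0.01, 0.24], [0.24, -0.0, -0.97]]
```

View pics/w1.png

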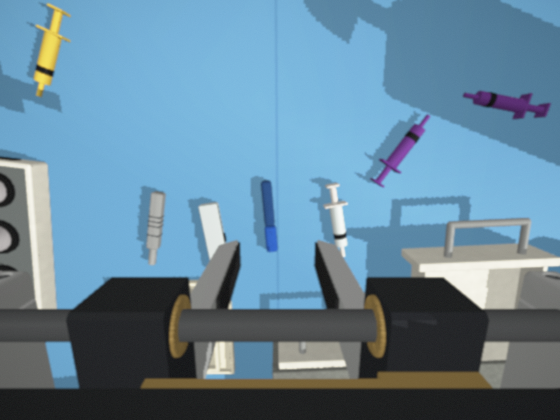

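The wrist view shows all four instruments: handpiece (155,228), case (213,232), pen (269,215), syringe (337,220). None has moved.

```bash
cat >> h.py <<'E'
def inst(name='top',c=None):
    c=c or cam(name); P=cloud(c); z=P[...,2]; hsv=cv2.cvtColor(c['image'],cv2.COLOR_RGB2HSV)
    m=((z>.006)&(z<.03)&(P[...,0]>.33)&(P[...,0]<.60)&(P[...,1]>-.27)&(P[...,1]<.17)).astype(np.uint8)
    n,L,S,_=cv2.connectedComponentsWithStats(m)
    for k in range(1,n):
        if S[k,4]<60 or S[k,4]>6000: continue
        q=P[L==k]; r=cv2.minAreaRect((q[:,:2]*1000).astype(np.float32)); b=cv2.boxPoints(r)
        e=max((b[1]-b[0],b[2]-b[1]),key=np.linalg.norm); a=np.arctan(e[1]/e[0])
        print('px',S[k,:2],S[k,4],'ctr',np.round(r[0],1),'size',np.round(r[1],1),'yaw',round(float(a),3),'top',np.nanpercentile(q[:,2],90).round(4),'hsv',np.median(hsv[L==k],0))
E
python3 - <<'E'
from h import *
inst('wrist'); print(); inst('top')
E
```

```text
px [372 159] 167 ctr [373.2 163.3] size [16.5 35.1] yaw -0.357 top 0.0174 hsv [137. 129. 145.]
px [261 180] 770 ctr [435.7   6.2] size [104.7  17. ] yaw 0.08 top 0.0152 hsv [108.  164.  145.5]
px [324 183] 771 ctr [443.2 102.9] size [110.5  31. ] yaw 0.084 top 0.0175 hsv [ 70.   8. 223.]
px [147 192] 900 ctr [ 453.3 -160.2] size [ 17.5 110.9] yaw -0.189 top 0.0169 hsv [ 45.   6. 170.]
px [199 203] 901 ctr [456.8 -73.9] size [82.1 29.1] yaw 0.122 top 0.0162 hsv [ 72.   6. 231.]

px [329 177] 1375 ctr [ 567.2 -144.2] size [ 65.4 186.3] yaw -1.566 top 0.0182 hsv [ 31.  31. 168.]
px [329 207] 251 ctr [487.1 -66.8] size [65.2 27.6] yaw 0.101 top 0.018 hsv [ 90.  22. 157.]
px [366 213] 98 ctr [ 481.7 -160.5] size [18.7 47.1] yaw -0.077 top 0.0175 hsv [ 98.  26. 105.]
px [263 216] 138 ctr [454.8 113.3] size [82.2 19.5] yaw 0.093 top 0.0185 hsv [ 96.  30. 141.]
px [302 220] 65 ctr [470.4  13.5] size [29.3 16.4] yaw 0.011 top 0.0167 hsv [110. 212. 126.]
```

```bash
python3 - <<'E'
from h import *
to(.443,.103,.10,.084)
E
```

```text
to 0.443 0.103 0.1 tool shift [-43.2  82.7 150.4] spin -0.089
```

Request:
{"method": "apply_moves", "body": {
  "plan": [-11, 20.7, 25, 0, -11, 20.7, 25, 0, -11, 20.7, 25, 0, -10, 20.7, 25, 0, 0, 0, 25, -0.045, 0, 0, 25, -0.045, 0, 0, 0, 0, 0, 0, 0, 0],
  "hand": 0.15
}}

```text
time_s: 3.15
ee_pos: [0.4429, 0.1031, 0.1011]
eef_rot: [-3.142, -0.0, -3.057]
force: [-0.1, -0.6, -0.4]
grip_width: 0.054
grip_force: 0.0
```

```bash
python3 - <<'E'
from h import *
c=cam('wrist','w2'); inst(c=c); to(.443,.103,.006,.084)
E
```

```text
px [339 125] 423 ctr [373.  161.9] size [17.2 37. ] yaw -0.235 top 0.0173 hsv [139. 139. 148.]
px [163 144] 2059 ctr [435.9   5.7] size [104.6  18.1] yaw 0.087 top 0.0151 hsv [108. 164. 141.]
px [  0 147] 648 ctr [ 443.2 -151.5] size [ 8.8 87.3] yaw -0.141 top 0.0132 hsv [ 40.   6. 137.]
px [262 159] 1828 ctr [443.1 102.7] size [110.1  31.1] yaw 0.079 top 0.0174 hsv [ 70.   7. 228.]
px [ 61 173] 3551 ctr [467.9 -72.2] size [104.6  29.8] yaw 0.139 top 0.0159 hsv [ 72.   6. 229.]
px [ 35 291] 268 ctr [ 542.6 -113.8] size [ 9.7 41.6] yaw -1.559 top 0.0118 hsv [ 25.  32. 222.]
px [ 37 300] 145 ctr [ 550.3 -120. ] size [26.5  3.6] yaw 1.541 top 0.0156 hsv [ 24.  33. 156.]
to 0.443 0.103 0.006 tool shift [ 0.4 -0.1 95.6] spin 0.0
```

View pics/w2.png

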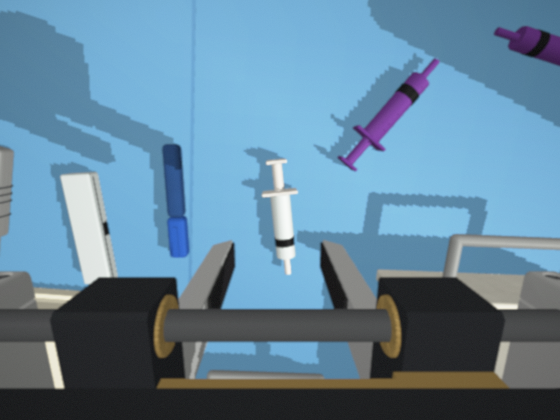

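The wrist view shows the syringe (283,215) centred between the open fingers and the pen at (176,200). I'll go down, grip and lift.

Request:
{"method": "apply_moves", "body": {
  "plan": [0, 0, 25, 0, 0, 0, 25, 0, 0, 0, 20, 0, 0, 0, 15, 0, 0, 0, 10, 0, 0, 0, 0, 0, 0, 0, 0, 0]
}}

```text
time_s: 3.9
ee_pos: [0.4433, 0.1031, 0.0064]
eef_rot: [3.142, 0.001, -3.056]
force: [-0.2, 0.5, 0.1]
grip_width: 0.0542
grip_force: 0.0
```

Request:
{"method": "apply_moves", "body": {
  "plan": [0, 0, 0, 0, 0, 0, 0, 0, 0, 0, 0, 0, 0, 0, 0, 0, 0, 0, 0, 0, 0, 0, 0, 0, 0, 0, 0, 0, 0, 0, -15, 0, 0, 0, -30, 0, 0, 0, -30, 0, 0, 0, -30, 0, 0, 0, 0, 0],
  "hand": -1,
  "squeeze": 15
}}

```text
time_s: 5.1
ee_pos: [0.4443, 0.1033, 0.1137]
eef_rot: [3.141, 0.006, -3.055]
force: [0.9, -0.3, -0.6]
grip_width: 0.0172
grip_force: 14.4
```

```bash
cat >> h.py <<'E'
def drawer(name='top'):
    # left drawer interior from depth: floor z~.015, walls
    c=cam(name); P=cloud(c).reshape(-1,3); P=P[(P[:,0]>.38)&(P[:,0]<.75)&(P[:,1]>.17)&(P[:,1]<.45)]
    t=P[(P[:,2]>.057)&(P[:,2]<.069)&(P[:,0]<.62)]; f=P[(abs(P[:,2]-.015)<.004)]
    for nm,q in(('front/top',t),('floor',f)):
        if len(q)>20: r=cv2.minAreaRect((q[:,:2]*1000).astype(np.float32)); print(nm,len(q),np.round(r[0],1),np.round(r[1],1),r[2].__round__(2),cv2.boxPoints(r).round(1).tolist())
E
python3 - <<'E'
from h import *
drawer('wrist'); drawer('top'); to(.56,.351,.10,.041)
E
```

```text
front/top 1888 [489.3 261.6] [ 13.1 105.5] 2.4 [[480.5, 314.1000061035156], [484.8999938964844, 208.60000610351562], [498.0, 209.1999969482422], [493.6000061035156, 314.6000061035156]]
floor 4891 [554.8 288. ] [145.9 164.8] 2.45 [[478.3999938964844, 367.20001220703125], [485.3999938964844, 202.5], [631.0999755859375, 208.8000030517578], [624.0999755859375, 373.5]]
front/top 346 [488.6 298.1] [ 15.5 182.2] 2.42 [[477.0, 388.79998779296875], [484.70001220703125, 206.8000030517578], [500.20001220703125, 207.5], [492.6000061035156, 389.5]]
floor 3013 [564.7 279. ] [166.  215.8] 2.39 [[477.29998779296875, 383.29998779296875], [486.29998779296875, 167.6999969482422], [652.0999755859375, 174.60000610351562], [643.0999755859375, 390.20001220703125]]
to 0.56 0.351 0.1 tool shift [-138.2  236.9   10.3] spin 0.045
```

Request:
{"method": "apply_moves", "body": {
  "plan": [-14, 24, 1, 0, -14, 24, 1, 0, -14, 24, 1, 0, -14, 24, 1, 0, -14, 24, 1, 0, -14, 24, 1, 0, -14, 24, 1, 0, -14, 24, 1, 0, -14, 24, 1, 0, -14, 23, 1, 0.045, 0, 0, 0, 0, 0, 0, 25, 0, 0, 0, 25, 0, 0, 0, 18, 0, 0, 0, 0, 0]
}}

```text
time_s: 6.7
ee_pos: [0.5597, 0.3517, 0.0282]
eef_rot: [-3.138, -0.006, -3.1]
force: [-0.8, 0.2, -0.2]
grip_width: 0.0172
grip_force: 14.4
```

```bash
python3 - <<'E'
from h import *
to(.562,.353,.030,.041); c=cam('wrist','w3'); o=monitor.get_obs(); print(o['ee_pos'],o['force'],o['grip_width'])
E
```

```text
to 0.562 0.353 0.03 tool shift [-2.4  1.2 -1.8] spin 0.0
[0.56059563 0.35225889 0.03038535] [ 0.16269935  1.2175829  -0.34272521] 0.017054014416829497
```

View pics/w3.png

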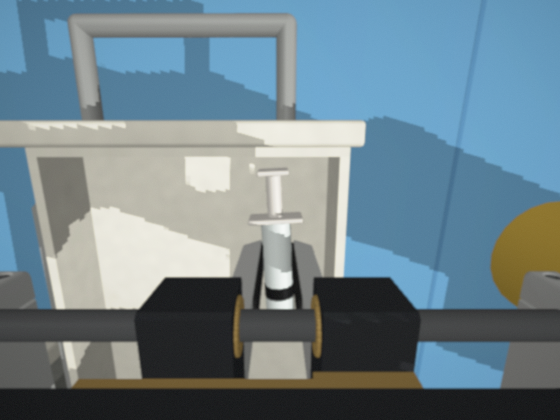

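The syringe (275,230) is held inside the drawer near its left wall. I'll lower a little, release and lift, then go to the pen.

Request:
{"method": "apply_moves", "body": {
  "plan": [0, 0, 6, 0, 0, 0, 0, 0]
}}

```text
time_s: 6.95
ee_pos: [0.5616, 0.3531, 0.0265]
eef_rot: [3.142, 0.0, -3.1]
force: [-0.2, 0.1, -0.0]
grip_width: 0.0168
grip_force: 14.4
```

Request:
{"method": "apply_moves", "body": {
  "plan": [0, 0, 0, 0, 0, 0, 0, 0, 0, 0, 0, 0, 0, 0, -10, 0, 0, 0, -25, 0, 0, 0, -30, 0, 0, 0, -30, 0, 0, 0, 0, 0],
  "hand": -0.5
}}

```text
time_s: 7.75
ee_pos: [0.5633, 0.3542, 0.1272]
eef_rot: [3.138, 0.007, -3.1]
force: [0.4, -0.1, 0.6]
grip_width: 0.0232
grip_force: 0.0
```

```bash
python3 - <<'E'
from h import *
c=cam('wrist'); inst('top'); to(.436,.006,.1,.087)
P=cloud(c);m=(P[...,2]>.022)&(P[...,2]<.045)&(P[...,0]>.50)&(P[...,0]<.63)&(P[...,1]>.235)&(P[...,1]<.37);q=P[m]
print(m.sum(),np.percentile(q,[5,50,95],axis=0) if m.sum() else '')
E
```

```text
px [329 177] 1383 ctr [ 568.  -143.9] size [ 63.8 185.8] yaw -1.571 top 0.0174 hsv [ 31.  30. 179.]
px [329 207] 410 ctr [466.8 -69. ] size [105.3  29.1] yaw 0.163 top 0.0178 hsv [ 90.  22. 164.]
px [363 213] 265 ctr [ 451.5 -155.9] size [ 18.4 109.8] yaw -0.173 top 0.0182 hsv [ 98.  25. 100.]
px [302 220] 241 ctr [433.7  10.6] size [103.5  17.2] yaw 0.065 top 0.0171 hsv [108. 201.  95.]
to 0.436 0.006 0.1 tool shift [ 140.  -341.9   22. ] spin -0.046
1707 [[0.51152071 0.34197909 0.02472488]
 [0.55708693 0.35065014 0.03034339]
 [0.60125166 0.36010855 0.032723  ]]
```

Request:
{"method": "apply_moves", "body": {
  "plan": [10, -24.5, 0, 0, 10, -24.5, 0, 0, 10, -24.5, 0, 0, 10, -24.5, 0, 0, 10, -24.5, 0, 0, 10, -24.5, 0, 0, 10, -24.5, 0, 0, 10, -24.5, 0, 0, 10, -24.5, 0, 0, 10, -24.5, 0, 0, 10, -24.5, 0, 0, 10, -24.5, 0, 0, 10, -24.5, 0, 0, 10, -23.5, 0, -0.046, 0, 0, 25, 0, 0, 0, 25, 0, 0, 0, 0, 0],
  "hand": 0.15
}}

```text
time_s: 9.55
ee_pos: [0.4337, 0.0058, 0.0686]
eef_rot: [3.141, -0.006, -3.055]
force: [-0.4, 0.5, 0.3]
grip_width: 0.0539
grip_force: 0.0
```

```bash
python3 - <<'E'
from h import *
inst('wrist'); to(.436,.006,.006,.087)
E
```

```text
px [465 148] 691 ctr [372.2 161.6] size [17.3 38.5] yaw -0.241 top 0.0171 hsv [139. 144. 120.]
px [270 167] 2323 ctr [435.7   5.7] size [105.2  16.4] yaw 0.089 top 0.0151 hsv [108. 164. 139.]
px [ 60 169] 3098 ctr [ 453.4 -160.6] size [ 18.5 111.1] yaw -0.191 top 0.0168 hsv [ 42.   6. 162.]
px [158 198] 2830 ctr [457.2 -74. ] size [83.8 28.3] yaw 0.142 top 0.0159 hsv [ 72.   6. 227.]
px [ 46 342] 347 ctr [ 574.9 -190. ] size [13.4 50.1] yaw -0.089 top 0.0188 hsv [ 25.  26. 231.]
px [196 362] 64 ctr [576.9 -57.2] size [ 4.3 19.4] yaw -0.017 top 0.0116 hsv [ 25.  28. 226.]
to 0.436 0.006 0.006 tool shift [-1.6  0.  64.3] spin 0.0
```

Request:
{"method": "apply_moves", "body": {
  "plan": [0, 0, 25, 0, 0, 0, 20, 0, 0, 0, 12, 0, 0, 0, 7, 0, 0, 0, 0, 0, 0, 0, 0, 0]
}}

```text
time_s: 10.2
ee_pos: [0.4363, 0.0058, 0.0082]
eef_rot: [-3.141, 0.001, -3.054]
force: [0.4, -0.0, 0.1]
grip_width: 0.0539
grip_force: 0.0
```

Request:
{"method": "apply_moves", "body": {
  "plan": [0, 0, 0, 0, 0, 0, 0, 0, 0, 0, 0, 0, 0, 0, 0, 0, 0, 0, 0, 0, 0, 0, 0, 0, 0, 0, 0, 0, 0, 0, -15, 0, 0, 0, -30, 0, 0, 0, -30, 0, 0, 0, -30, 0, 0, 0, 0, 0],
  "hand": -1,
  "squeeze": 15
}}

```text
time_s: 11.4
ee_pos: [0.4375, 0.0057, 0.1157]
eef_rot: [-3.141, 0.006, -3.054]
force: [0.5, -0.4, -1.1]
grip_width: 0.0147
grip_force: 15.0
```

```bash
python3 - <<'E'
from h import *
to(.564,.319,.115,.041)
E
```

```text
to 0.564 0.319 0.115 tool shift [-153.4  301.1    1.3] spin 0.046
```

Request:
{"method": "apply_moves", "body": {
  "plan": [-12.8, 25, 0, 0, -12.8, 25, 0, 0, -12.8, 25, 0, 0, -12.8, 25, 0, 0, -12.8, 25, 0, 0, -12.8, 25, 0, 0, -12.8, 25, 0, 0, -12.8, 25, 0, 0, -12.8, 25, 0, 0, -12.8, 25, 0, 0, -12.8, 25, 0, 0, -12.8, 25, 0, 0.046, 0, 0, 0, 0, 0, 0, 25, 0, 0, 0, 25, 0, 0, 0, 20, 0, 0, 0, 14, 0, 0, 0, 0, 0]
}}

```text
time_s: 13.2
ee_pos: [0.5616, 0.3171, 0.026]
eef_rot: [-3.14, -0.004, -3.1]
force: [0.1, 0.3, -0.5]
grip_width: 0.0147
grip_force: 15.0
```

Request:
{"method": "apply_moves", "body": {
  "plan": [0, 0, 0, 0, 0, 0, 0, 0, 0, 0, 0, 0, 0, 0, -10, 0, 0, 0, -25, 0, 0, 0, -30, 0, 0, 0, -30, 0, 0, 0, 0, 0],
  "hand": -0.5
}}

```text
time_s: 14.0
ee_pos: [0.5644, 0.3189, 0.1293]
eef_rot: [3.138, 0.007, -3.1]
force: [0.1, -0.3, -0.3]
grip_width: 0.0231
grip_force: 0.0
```

```bash
python3 - <<'E'
from h import *
c=cam('wrist','w4'); inst('top'); to(.4535,-.160,.1,-.19)
E
```

```text
px [329 178] 1372 ctr [ 568.  -144.2] size [ 63.8 186.3] yaw -1.569 top 0.0174 hsv [ 31.  30. 180.]
px [329 207] 411 ctr [466.7 -68.3] size [105.8  28.7] yaw 0.133 top 0.0175 hsv [ 92.  24. 126.]
px [363 213] 262 ctr [ 451.2 -156. ] size [ 17.4 110.2] yaw -0.192 top 0.0185 hsv [ 96.  24. 101.]
to 0.4535 -0.16 0.1 tool shift [ 129.1 -473.2   24. ] spin 0.231
```

View pics/w4.png

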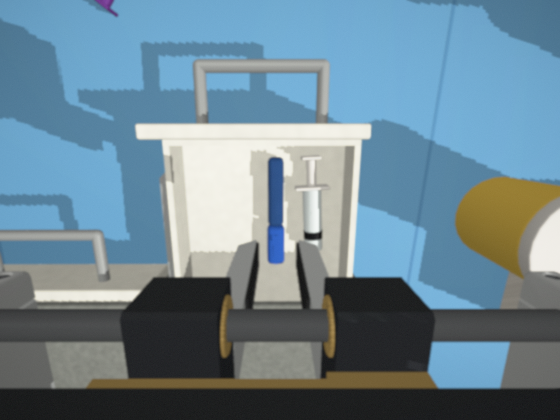

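Both the pen (275,210) and the syringe (312,205) lie flat in the drawer. The handpiece is next.

Request:
{"method": "apply_moves", "body": {
  "plan": [7.2, -26.3, 0, 0, 7.2, -26.3, 0, 0, 7.2, -26.3, 0, 0, 7.2, -26.3, 0, 0, 7.2, -26.3, 0, 0, 7.2, -26.3, 0, 0, 7.2, -26.3, 0, 0, 7.2, -26.3, 0, 0, 7.2, -26.3, 0, 0, 7.2, -26.3, 0, 0, 7.2, -26.3, 0, 0, 7.2, -26.3, 0, 0, 7.2, -26.3, 0, 0, 7.2, -26.3, 0, 0, 7.2, -26.3, 0, 0, 7.2, -26.3, 0, 0, 7.2, -26.3, 0, 0, 7.2, -26.3, 0, 0.1, 0, 0, 25, 0.131, 0, 0, 25, 0],
  "hand": 0.15
}}

```text
time_s: 16.1
ee_pos: [0.4522, -0.161, 0.0724]
eef_rot: [3.142, -0.0, 2.946]
force: [-0.8, 0.2, -0.7]
grip_width: 0.0542
grip_force: 0.0
```

Request:
{"method": "apply_moves", "body": {
  "plan": [0, 0, 0, 0, 0, 0, 0, 0]
}}

```text
time_s: 16.3
ee_pos: [0.4525, -0.1602, 0.0734]
eef_rot: [3.141, -0.001, 2.952]
force: [0.8, -0.1, 1.1]
grip_width: 0.0543
grip_force: 0.0
```

```bash
python3 - <<'E'
from h import *
inst('wrist'); to(.4535,-.160,.007,-.19)
E
```

```text
px [269 161] 2465 ctr [ 453.4 -161. ] size [ 17. 111.] yaw -0.194 top 0.0169 hsv [ 45.   6. 170.]
px [353 161] 3929 ctr [466.7 -73.3] size [103.  29.] yaw 0.133 top 0.016 hsv [ 72.   6. 227.]
px [215 342] 262 ctr [ 572.4 -237.2] size [45.2  6.4] yaw 0.015 top 0.0118 hsv [ 25.  24. 231.]
px [237 342] 3544 ctr [ 575.4 -168.7] size [107.4  49.5] yaw 1.555 top 0.018 hsv [ 25.  21. 238.]
to 0.4535 -0.16 0.007 tool shift [-0.4  0.4 67.1] spin 0.001
```

Request:
{"method": "apply_moves", "body": {
  "plan": [0, -0.5, 25, 0, 0, 0, 20, 0, 0, 0, 13, 0, 0, 0, 8, 0, 0, 0, 0, 0, 0, 0, 0, 0]
}}

```text
time_s: 16.95
ee_pos: [0.4531, -0.161, 0.0082]
eef_rot: [-3.141, 0.001, 2.952]
force: [-0.3, 0.9, 0.2]
grip_width: 0.054
grip_force: 0.0
```

Request:
{"method": "apply_moves", "body": {
  "plan": [0, 0, 0, 0, 0, 0, 0, 0, 0, 0, 0, 0, 0, 0, 0, 0, 0, 0, 0, 0, 0, 0, 0, 0, 0, 0, 0, 0, 0, 0, -15, 0, 0, 0, -30, 0, 0, 0, -30, 0, 0, 0, -35, 0, 0, 0, 0, 0],
  "hand": -1,
  "squeeze": 20
}}

```text
time_s: 18.15
ee_pos: [0.4543, -0.1616, 0.1213]
eef_rot: [-3.14, 0.006, 2.952]
force: [0.1, -0.6, -1.0]
grip_width: 0.0169
grip_force: 20.0
```

```bash
python3 - <<'E'
from h import *
to(.564,.287,.117,.041)
E
```

```text
to 0.564 0.287 0.117 tool shift [-23.1 461.2   3.8] spin -0.231
```

Request:
{"method": "apply_moves", "body": {
  "plan": [-1.3, 25.6, 0, 0, -1.3, 25.6, 0, 0, -1.3, 25.6, 0, 0, -1.3, 25.6, 0, 0, -1.3, 25.6, 0, 0, -1.3, 25.6, 0, 0, -1.3, 25.6, 0, 0, -1.3, 25.6, 0, 0, -1.3, 25.6, 0, 0, -1.3, 25.6, 0, 0, -1.3, 25.6, 0, 0, -1.3, 25.6, 0, 0, -1.3, 25.6, 0, 0, -1.3, 25.6, 0, 0, -1.3, 25.6, 0, 0, -1.3, 25.6, 0, 0, -1.3, 25.6, 0, 0, -1.3, 25.6, 0, -0.1, 0, 0, 0, -0.131, 0, 0, 0, 0]
}}

```text
time_s: 20.15
ee_pos: [0.5621, 0.2876, 0.1159]
eef_rot: [-3.141, -0.002, -3.097]
force: [0.2, 0.5, -0.4]
grip_width: 0.0168
grip_force: 20.0
```

```bash
python3 - <<'E'
from h import *
to(.564,.287,.027,.041)
c=cam('wrist','w5')
E
```

```text
to 0.564 0.287 0.027 tool shift [-2.  -0.6 88.9] spin 0.003
```

View pics/w5.png

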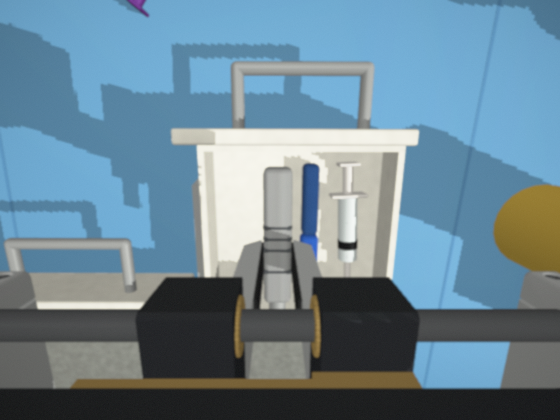

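The handpiece (278,210) is held to the right of the pen, over free floor. I'll lower and release.

Request:
{"method": "apply_moves", "body": {
  "plan": [-1, -1, 25, 0, 0, 0, 25, 0, 0, 0, 22, 0, 0, 0, 14, 0, 0, 0, 0, 0, 0, 0, 0, 0]
}}

```text
time_s: 20.8
ee_pos: [0.5639, 0.2862, 0.0321]
eef_rot: [3.141, 0.001, -3.102]
force: [-0.2, 0.1, -0.8]
grip_width: 0.0169
grip_force: 20.0
```

Request:
{"method": "apply_moves", "body": {
  "plan": [0, 0, 0, 0, 0, 0, 0, 0, 0, 0, 0, 0, 0, 0, -10, 0, 0, 0, -25, 0, 0, 0, -30, 0, 0, 0, -30, 0, 0, 0, 0, 0],
  "hand": -0.48
}}

```text
time_s: 21.6
ee_pos: [0.5653, 0.2871, 0.132]
eef_rot: [3.139, 0.007, -3.1]
force: [-0.0, -1.0, 1.0]
grip_width: 0.0245
grip_force: 0.0
```

```bash
python3 - <<'E'
from h import *
inst('top'); to(.468,-.073,.08,.135)
E
```

```text
px [329 177] 1380 ctr [ 568.  -143.7] size [185.6  63.5] yaw 1.57 top 0.0177 hsv [ 31.  30. 180.]
px [329 207] 408 ctr [466.9 -69. ] size [105.7  27.7] yaw 0.135 top 0.0177 hsv [ 92.  23. 126.]
to 0.468 -0.073 0.08 tool shift [ 111.4 -355.5   48.3] spin -0.094
```

Request:
{"method": "apply_moves", "body": {
  "plan": [8, -25.4, 0, 0, 8, -25.4, 0, 0, 8, -25.4, 0, 0, 8, -25.4, 0, 0, 8, -25.4, 0, 0, 8, -25.4, 0, 0, 8, -25.4, 0, 0, 8, -25.4, 0, 0, 8, -25.4, 0, 0, 8, -25.4, 0, 0, 8, -25.4, 0, 0, 8, -25.4, 0, 0, 8, -25.4, 0, 0, 8, -25.4, 0, -0.094, 0, 0, 25, 0, 0, 0, 25, 0, 0, 0, 0, 0, 0, 0, 0, 0],
  "hand": 0.2
}}

```text
time_s: 23.45
ee_pos: [0.4662, -0.0735, 0.0766]
eef_rot: [3.141, -0.001, -3.006]
force: [1.1, 0.7, 0.5]
grip_width: 0.0565
grip_force: 0.0
```

```bash
python3 - <<'E'
from h import *
inst('wrist'); to(.468,-.073,.006,.135)
E
```

```text
px [263 166] 3802 ctr [468.1 -72.9] size [105.6  28.7] yaw 0.137 top 0.016 hsv [ 72.   6. 228.]
px [222 295] 486 ctr [542.2 -85.6] size [ 9.6 60.1] yaw -1.56 top 0.0116 hsv [ 25.  30. 226.]
px [202 342] 846 ctr [ 587.4 -102.8] size [25.5 54.2] yaw -1.549 top 0.019 hsv [ 25.  21. 237.]
px [273 342] 122 ctr [588.6 -57.9] size [ 6.4 22.8] yaw -0.076 top 0.0118 hsv [ 26.   22.5 229. ]
to 0.468 -0.073 0.006 tool shift [-1.4  0.3 71.2] spin 0.0
```

Request:
{"method": "apply_moves", "body": {
  "plan": [0, 0, 25, 0, 0, 0, 20, 0, 0, 0, 16, 0, 0, 0, 9, 0, 0, 0, 0, 0, 0, 0, 0, 0]
}}

```text
time_s: 24.1
ee_pos: [0.4669, -0.0736, 0.0074]
eef_rot: [-3.141, 0.001, -3.006]
force: [0.2, -0.2, -0.1]
grip_width: 0.0565
grip_force: 0.0
```

Request:
{"method": "apply_moves", "body": {
  "plan": [0, 0, 0, 0, 0, 0, 0, 0, 0, 0, 0, 0, 0, 0, 0, 0, 0, 0, 0, 0, 0, 0, 0, 0, 0, 0, 0, 0, 0, 0, -15, 0, 0, 0, -30, 0, 0, 0, -30, 0, 0, 0, -35, 0, 0, 0, 0, 0],
  "hand": -1,
  "squeeze": 15
}}

```text
time_s: 25.3
ee_pos: [0.4681, -0.074, 0.1202]
eef_rot: [-3.139, 0.006, -3.006]
force: [-0.1, -0.8, -2.4]
grip_width: 0.026
grip_force: 15.0
```

```bash
python3 - <<'E'
from h import *
to(.566,.251,.12,.041)
E
```

```text
to 0.566 0.251 0.12 tool shift [-1.408e+02  3.088e+02  3.000e-01] spin 0.094
```

Request:
{"method": "apply_moves", "body": {
  "plan": [-11.7, 25.7, 0, 0, -11.7, 25.7, 0, 0, -11.7, 25.7, 0, 0, -11.7, 25.7, 0, 0, -11.7, 25.7, 0, 0, -11.7, 25.7, 0, 0, -11.7, 25.7, 0, 0, -11.7, 25.7, 0, 0, -11.7, 25.7, 0, 0, -11.7, 25.7, 0, 0, -11.7, 25.7, 0, 0, -11.7, 25.7, 0, 0.094, 0, 0, 0, 0, 0, 0, 25, 0, 0, 0, 25, 0, 0, 0, 22, 0, 0, 0, 12, 0, 0, 0, 0, 0]
}}

```text
time_s: 27.1
ee_pos: [0.5645, 0.2537, 0.0329]
eef_rot: [3.136, 0.004, -3.099]
force: [1.1, 24.0, 2.2]
grip_width: 0.0259
grip_force: 37.8
```

Request:
{"method": "apply_moves", "body": {
  "plan": [0, 0, 0, 0, 0, 0, 0, 0, 0, 0, 0, 0, 0, 0, -10, 0, 0, 0, -25, 0, 0, 0, -30, 0, 0, 0, -30, 0, 0, 0, 0, 0],
  "hand": -0.34
}}

```text
time_s: 27.9
ee_pos: [0.5652, 0.2509, 0.1308]
eef_rot: [3.14, 0.005, -3.1]
force: [0.3, 0.3, -1.6]
grip_width: 0.0312
grip_force: 0.0
```

```bash
python3 - <<'E'
from h import *
c=cam('wrist','w6'); inst('top'); drawer('wrist')
E
```

```text
px [329 177] 1371 ctr [ 568.1 -143.9] size [ 63.8 185.9] yaw -1.57 top 0.0177 hsv [ 31.  31. 178.]
front/top 3743 [488.2 295. ] [ 11.4 183.4] 2.46 [[478.6000061035156, 386.29998779296875], [486.5, 203.1999969482422], [497.8999938964844, 203.60000610351562], [490.0, 386.79998779296875]]
floor 12273 [584.8 276. ] [166.  215.3] 2.5 [[497.20001220703125, 380.0], [506.6000061035156, 164.89999389648438], [672.5, 172.10000610351562], [663.0999755859375, 387.20001220703125]]
```

View pics/w6.png

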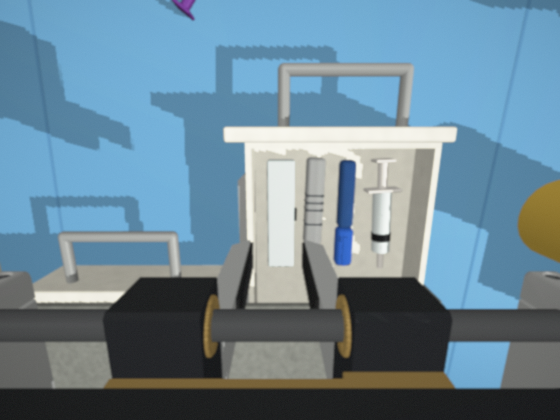

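All four instruments lie flat in the drawer: case (281,212), handpiece (314,200), pen (346,212), syringe (382,212). Next I'll measure both handle bars.

```bash
python3 - <<'E'
from h import *
P=cloud(cam('wrist'))
for nm,(x0,x1,y0,y1) in {'used':(.40,.47,.22,.37),'clean':(.53,.605,.03,.19)}.items():
    m=(P[...,2]>.035)&(P[...,2]<.053)&(P[...,0]>x0)&(P[...,0]<x1)&(P[...,1]>y0)&(P[...,1]<y1); q=P[m]
    xf=np.percentile(q[:,0],3); print(nm,m.sum(),np.percentile(q,[2,50,98],axis=0).round(4).tolist()); 
    b=q[q[:,0]<xf+.018]; r=cv2.minAreaRect((b[:,:2]*1000).astype(np.float32)); print(r)
to(.415,.292,.13,.041)
E
```

```text
used 2814 [[0.4321, 0.2454, 0.0448], [0.4404, 0.3012, 0.0483], [0.4683, 0.3521, 0.0503]]
((442.34271240234375, 299.15716552734375), (19.898174285888672, 109.82523345947266), 2.1751420497894287)
clean 1651 [[0.5818, 0.0516, 0.0444], [0.5879, 0.1054, 0.0482], [0.6037, 0.1572, 0.0502]]
((590.2778930664062, 103.29232788085938), (109.72701263427734, 19.102792739868164), 89.91876220703125)
to 0.415 0.292 0.13 tool shift [146.4  47.7  -4. ] spin 0.0
```

Request:
{"method": "apply_moves", "body": {
  "plan": [20.5, 6.5, 0, 0, 20.5, 6.5, 0, 0, 20.5, 6.5, 0, 0, 20.5, 6.5, 0, 0, 20.5, 6.5, 0, 0, 20.5, 6.5, 0, 0, 20.5, 6.5, 0, 0, 20.5, 6.5, 0, 0, 0, 0, 25, 0, 0, 0, 25, 0, 0, 0, 25, 0, 0, 0, 20, 0, 0, 0, 0, 0],
  "hand": -1
}}

```text
time_s: 29.4
ee_pos: [0.3961, 0.2949, 0.0292]
eef_rot: [-3.138, -0.005, -3.1]
force: [-0.1, 0.6, 0.3]
grip_width: 0.0001
grip_force: 0.0
```

Request:
{"method": "apply_moves", "body": {
  "plan": [-10, 0, 0, 0, -10, 0, 0, 0, -10, 0, 0, 0, -10, 0, 0, 0, -10, 0, 0, 0, -10, 0, 0, 0, -10, 0, 0, 0, -10, 0, 0, 0, -10, 0, 0, 0, -10, 0, 0, 0, -10, 0, 0, 0, -10, 0, 0, 0, -10, 0, 0, 0, 0, 0, 0, 0]
}}

```text
time_s: 30.8
ee_pos: [0.529, 0.3014, 0.0323]
eef_rot: [3.142, 0.001, -3.101]
force: [0.4, 0.1, 0.5]
grip_width: 0.0005
grip_force: 0.0
```

Request:
{"method": "apply_moves", "body": {
  "plan": [-8, 0, 0, 0, -8, 0, 0, 0, -6, 0, 0, 0, -4, 0, 0, 0, -3, 0, 0, 0, -3, 0, 0, 0, 0, 0, 0, 0]
}}

```text
time_s: 31.5
ee_pos: [0.5602, 0.3028, 0.0326]
eef_rot: [3.141, 0.001, -3.1]
force: [-0.1, -0.3, -0.3]
grip_width: 0.0005
grip_force: 0.0
```

```bash
python3 - <<'E'
from h import *
c=cam('top'); im=c['image'][60:250,140:320]; cv2.imwrite('pics/t2.png',cv2.resize(im,None,fx=3,fy=3,interpolation=3)[...,::-1]); o=monitor.get_obs(); print(o['ee_pos'],o['force'])
E
```

```text
[0.5600904  0.30288294 0.03266542] [ 0.63102104 -0.92884907 -0.08668333]
```

View pics/t2.png

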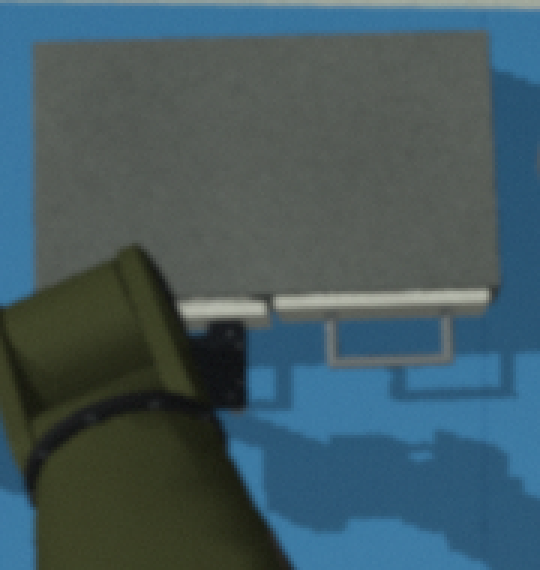

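The left front (220,310) is nearly flush with the right one and a few mm out. I'll push gently to the stop.

Request:
{"method": "apply_moves", "body": {
  "plan": [-2, 0, 0, 0, -2, 0, 0, 0, -2, 0, 0, 0, 0, 0, 0, 0, 0, 0, 0, 0]
}}

```text
time_s: 32.05
ee_pos: [0.5653, 0.3031, 0.0326]
eef_rot: [-3.141, -0.001, -3.1]
force: [-6.9, -0.9, 4.7]
grip_width: 0.0004
grip_force: 3.3
```

Request:
{"method": "apply_moves", "body": {
  "plan": [-1, 0, 0, 0, -1, 0, 0, 0, 0, 0, 0, 0, 0, 0, 0, 0]
}}

```text
time_s: 32.45
ee_pos: [0.5655, 0.3031, 0.0326]
eef_rot: [-3.14, -0.006, -3.1]
force: [-21.0, -3.3, 12.9]
grip_width: 0.0005
grip_force: 10.4
```

Request:
{"method": "apply_moves", "body": {
  "plan": [15, 0, 0, 0, 15, 0, 0, 0, 0, 0, -30, 0, 0, 0, -30, 0, 0, 0, -30, 0, 0, 0, 0, 0.143, 0, 0, 0, 0.143, 0, 0, 0, 0.143, 0, 0, 0, 0.143, 0, 0, 0, 0.143, 0, 0, 0, 0.143, 0, 0, 0, 0.143, 0, 0, 0, 0.143, 0, 0, 0, 0.143, 0, 0, 0, 0.143, 0, 0, 0, 0.143, 0, 0, 0, 0],
  "hand": 0
}}

```text
time_s: 34.15
ee_pos: [0.538, 0.3019, 0.1226]
eef_rot: [3.141, -0.0, 1.607]
force: [0.5, 0.0, -0.1]
grip_width: 0.047
grip_force: 0.0
```

```bash
cat >> h.py <<'E'
def bar(x0,x1,y0,y1,n='wrist'):
    P=cloud(cam(n)); m=(P[...,2]>.044)&(P[...,2]<.053)&(P[...,0]>x0)&(P[...,0]<x1)&(P[...,1]>y0)&(P[...,1]<y1); q=P[m]
    print('bar',m.sum(),np.percentile(q,[2,50,98],axis=0).round(4).tolist() if m.sum() else '')
E
python3 - <<'E'
from h import *
bar(.56,.60,.02,.19); bar(.56,.60,.22,.39)
to(.5865,.103,.12,.041+np.pi/2)
E
```

```text
bar 271 [[0.5817, 0.1391, 0.0443], [0.5886, 0.1524, 0.0481], [0.5992, 0.1572, 0.0498]]
bar 1246 [[0.5733, 0.2866, 0.045], [0.5794, 0.3332, 0.0483], [0.5982, 0.3587, 0.0501]]
to 0.5865 0.103 0.12 tool shift [-200.8   39.9    2.5] spin 0.002
```

Request:
{"method": "apply_moves", "body": {
  "plan": [-20, 4, 0, 0, -20, 4, 0, 0, -20, 4, 0, 0, -20, 4, 0, 0, -20, 4, 0, 0, -20, 4, 0, 0, -20, 4, 0, 0, -20, 4, 0, 0, -20, 4, 0, 0, -20, 4, 0, 0, 0, 0, 0, 0, 0, 0, 0, 0],
  "hand": -0.15
}}

```text
time_s: 35.45
ee_pos: [0.5855, 0.1038, 0.1224]
eef_rot: [3.142, -0.0, 1.611]
force: [0.7, -0.7, -0.2]
grip_width: 0.04
grip_force: 0.0
```

```bash
python3 - <<'E'
from h import *
bar(.56,.605,.02,.19)
to(.5865,.103,.036,.041+np.pi/2)
E
```

```text
bar 1684 [[0.5823, 0.0497, 0.0451], [0.5891, 0.1106, 0.0483], [0.6038, 0.1561, 0.0502]]
to 0.5865 0.103 0.036 tool shift [-1.3  1.  86.5] spin -0.0
```

Request:
{"method": "apply_moves", "body": {
  "plan": [0, 2, 25, 0, 0, 0, 25, 0, 0, 0, 22, 0, 0, 0, 14, 0, 0, 0, 0, 0, 0, 0, 0, 0]
}}

```text
time_s: 36.1
ee_pos: [0.5879, 0.1041, 0.0372]
eef_rot: [3.141, -0.0, 1.611]
force: [-0.2, -0.0, 0.0]
grip_width: 0.0399
grip_force: 0.0
```

Request:
{"method": "apply_moves", "body": {
  "plan": [0, 0, 0, 0, 0, 0, 0, 0, 0, 0, 0, 0, 0, 0, 0, 0, 0, 0, 0, 0, 0, 0, 0, 0, 0, -4, 0, 0, 0, -6, 0, 0, 0, -8, 0, 0, 0, 0, 0, 0],
  "hand": -1,
  "squeeze": 20
}}

```text
time_s: 37.1
ee_pos: [0.5684, 0.1029, 0.0368]
eef_rot: [-3.141, 0.0, 1.61]
force: [-1.5, -1.9, 5.2]
grip_width: 0.0089
grip_force: 20.0
```

Request:
{"method": "apply_moves", "body": {
  "plan": [0, -8, 0, 0, 0, -8, 0, 0, 0, -8, 0, 0, 0, -8, 0, 0, 0, -8, 0, 0, 0, -8, 0, 0, 0, -8, 0, 0, 0, -8, 0, 0, 0, -8, 0, 0, 0, -8, 0, 0, 0, -8, 0, 0, 0, -8, 0, 0, 0, -8, 0, 0, 0, -8, 0, 0, 0, -6, 0, 0, 0, -4, 0, 0, 0, -2, 0, 0, 0, 0, 0, 0]
}}

```text
time_s: 38.9
ee_pos: [0.4447, 0.0977, 0.0367]
eef_rot: [-3.141, 0.001, 1.61]
force: [-1.0, -4.8, 8.5]
grip_width: 0.0095
grip_force: 20.0
```

Request:
{"method": "apply_moves", "body": {
  "plan": [0, 0, 0, 0, 0, 0, 0, 0, 0, 0, 0, 0, 0, 0, -15, 0, 0, 0, -30, 0, 0, 0, -30, 0, 0, 0, -30, 0, 0, 0, -30, 0, 0, 0, 0, 0],
  "hand": -0.3
}}

```text
time_s: 39.8
ee_pos: [0.4468, 0.0984, 0.1747]
eef_rot: [3.136, -0.001, 1.61]
force: [1.2, -0.4, 0.1]
grip_width: 0.0328
grip_force: 0.0
```

```bash
python3 - <<'E'
from h import *
c=cam('top'); P=cloud(c)
im=c['image'][60:250,140:420].copy(); cv2.imwrite('pics/t3.png',cv2.resize(im,None,fx=2.8,fy=2.8,interpolation=3)[...,::-1])
o=monitor.get_obs(); print(o['ee_pos'],o['grip_width'])
bar(.42,.48,.02,.19)
E
```

```text
[0.4460391  0.09829479 0.17256784] 0.03285070051386335
bar 1489 [[0.439, 0.044, 0.0446], [0.4475, 0.1086, 0.0484], [0.4769, 0.1509, 0.0502]]
```

View pics/t3.png

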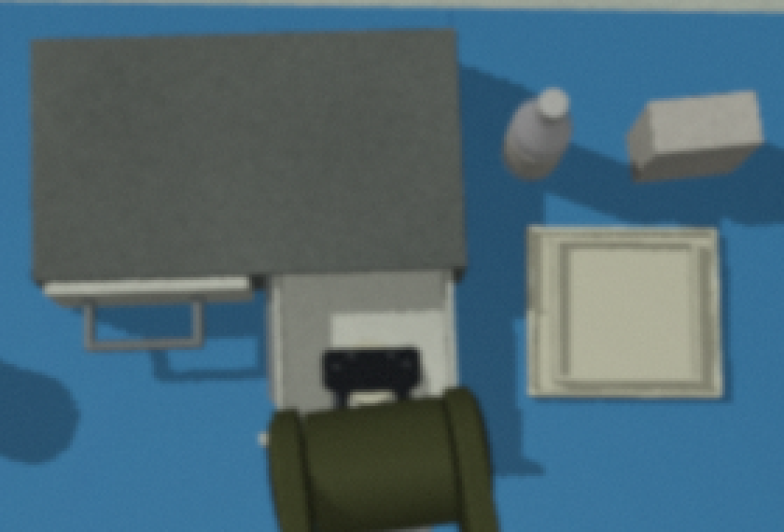

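The top view shows the left drawer flush (145,290), the right drawer well out, and the tray clear at (625,310). I'll turn the gripper back and find the eye.

Request:
{"method": "apply_moves", "body": {
  "plan": [0, 0, 0, -0.143, 0, 0, 0, -0.143, 0, 0, 0, -0.143, 0, 0, 0, -0.143, 0, 0, 0, -0.143, 0, 0, 0, -0.143, 0, 0, 0, -0.143, 0, 0, 0, -0.143, 0, 0, 0, -0.143, 0, 0, 0, -0.143, 0, 0, 0, -0.143, 0, 0, 0, 0],
  "hand": 0.8
}}

```text
time_s: 41.1
ee_pos: [0.445, 0.0981, 0.17]
eef_rot: [-3.141, -0.002, -3.098]
force: [0.0, -0.4, -1.0]
grip_width: 0.0842
grip_force: 0.0
```

```bash
cat >> h.py <<'E'
def eye(x0,x1,y0,y1,zb,n='wrist'):
    P=cloud(cam(n)); I=(P[...,0]>x0)&(P[...,0]<x1)&(P[...,1]>y0)&(P[...,1]<y1)
    q=P[I&(P[...,2]>zb+.026)&(P[...,2]<zb+.045)]; b=P[I&(P[...,2]>zb+.010)&(P[...,2]<zb+.045)]
    for nm,s in(('dome',q),('all',b)):
        if len(s)>10: (cx,cy),r=cv2.minEnclosingCircle((s[:,:2]*1000).astype(np.float32)); print(nm,len(s),cx,cy,'r',r,'ztop',s[:,2].max(), 'topmean',s[s[:,2]>s[:,2].max()-.003].mean(0).round(4))
E
python3 - <<'E'
from h import *
eye(.50,.62,.04,.165,.015); eye(.50,.62,.04,.165,.015,'top')
o=monitor.get_obs(); print(o['ee_pos'],o['eef_rot'],o['grip_width'])
c=cam('wrist','w7'); print(proj(c,[.558,.103,.03]))
E
```

```text
dome 440 555.9656372070312 98.25038146972656 r 17.44139289855957 ztop 0.055066012841144346 topmean [0.5511 0.0979 0.0534]
all 1430 555.5730590820312 98.19172668457031 r 29.632789611816406 ztop 0.055066012841144346 topmean [0.5511 0.0979 0.0534]
dome 179 553.3670654296875 101.98246765136719 r 28.504709243774414 ztop 0.05757677386111813 topmean [0.5553 0.1032 0.0557]
all 411 555.0614013671875 102.02989959716797 r 29.735248565673828 ztop 0.05757677386111813 topmean [0.5553 0.1032 0.0557]
[0.44522185 0.09811892 0.17052391] [-3.14147961e+00 -1.63804734e-03 -3.10478623e+00] 0.08474286965888084
[[279.60624857 300.78520511]]
```

View pics/w7.png

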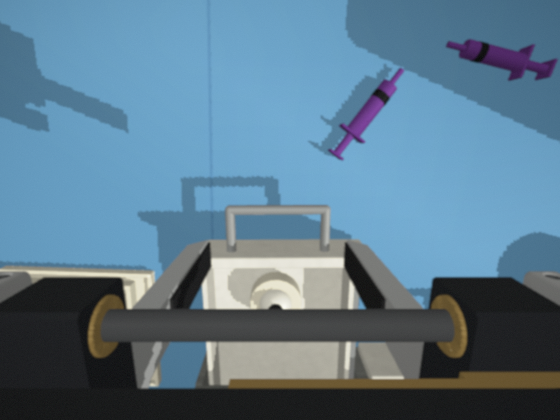

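The eye stands upright in the open drawer at about (276,297). I'll go above it.

Request:
{"method": "apply_moves", "body": {
  "plan": [-18.5, -0.6, 0, 0, -18.5, -0.6, 0, 0, -18.5, -0.6, 0, 0, -18.5, -0.6, 0, 0, -18.5, -0.6, 0, 0, -18.5, -0.6, 0, 0, 0, 0, 20, 0, 0, 0, 20, 0, 0, 0, 20, 0, 0, 0, 0, 0, 0, 0, 0, 0],
  "hand": 0.65
}}

```text
time_s: 42.35
ee_pos: [0.5567, 0.0991, 0.1117]
eef_rot: [-3.142, -0.0, -3.102]
force: [0.3, -0.1, 0.5]
grip_width: 0.0775
grip_force: 0.0
```

```bash
python3 - <<'E'
from h import *
eye(.50,.62,.04,.165,.015); to(.556,.0985,.020,.041); print(monitor.get_obs()['grip_width'])
E
```

```text
dome 2048 511.536865234375 102.6818618774414 r 62.873104095458984 ztop 0.05495861604852321 topmean [0.5434 0.0996 0.0531]
all 4384 521.9358520507812 102.99089050292969 r 65.0500259399414 ztop 0.05495861604852321 topmean [0.5434 0.0996 0.0531]
to 0.556 0.0985 0.02 tool shift [ 1.2 -0.6 92.3] spin -0.001
0.07697713089407791
```

Request:
{"method": "apply_moves", "body": {
  "plan": [1, -0.5, 25, 0, 0, 0, 25, 0, 0, 0, 20, 0, 0, 0, 13, 0, 0, 0, 8, 0, 0, 0, 0, 0, 0, 0, 0, 0]
}}

```text
time_s: 43.1
ee_pos: [0.5562, 0.0986, 0.0214]
eef_rot: [3.141, 0.001, -3.101]
force: [-0.1, 0.8, 0.3]
grip_width: 0.0774
grip_force: 0.0
```

Request:
{"method": "apply_moves", "body": {
  "plan": [0, 0, 0, 0, 0, 0, 0, 0, 0, 0, 0, 0, 0, 0, 0, 0, 0, 0, 0, 0, 0, 0, 0, 0, 0, 0, 0, 0, 0, 0, -15, 0, 0, 0, -25, 0, 0, 0, -30, 0, 0, 0, -30, 0, 0, 0, 0, 0],
  "hand": -1,
  "squeeze": 25
}}

```text
time_s: 44.3
ee_pos: [0.5574, 0.0987, 0.1252]
eef_rot: [3.141, 0.007, -3.1]
force: [0.5, -0.1, -1.3]
grip_width: 0.0597
grip_force: 25.0
```

```bash
cat >> h.py <<'E'
def frame(n='wrist'):
    P=cloud(cam(n)); m=(P[...,2]>.0165)&(P[...,2]<.0235)&(P[...,0]>.53)&(P[...,0]<.72)&(P[...,1]>-.245)&(P[...,1]<-.05); q=P[m]
    if len(q)>20: r=cv2.minAreaRect((q[:,:2]*1000).astype(np.float32)); print('frame',n,len(q),r,np.percentile(q[:,:2],[1,99],axis=0).round(3).tolist())
E
python3 - <<'E'
from h import *
frame('top'); frame('wrist'); to(.62,-.146,.12,.0)
E
```

```text
frame top 383 ((618.5289916992188, -143.90545654296875), (139.67405700683594, 141.00436401367188), 0.3801340162754059) [[0.549, -0.214], [0.688, -0.074]]
frame wrist 1016 ((589.9987182617188, -123.50990295410156), (94.0456314086914, 78.29936981201172), 89.7217025756836) [[0.551, -0.168], [0.627, -0.077]]
to 0.62 -0.146 0.12 tool shift [ -54.2 -247.     1.1] spin 0.041
```

Request:
{"method": "apply_moves", "body": {
  "plan": [-5.5, -24.7, 0, 0, -5.5, -24.7, 0, 0, -5.5, -24.7, 0, 0, -5.5, -24.7, 0, 0, -5.5, -24.7, 0, 0, -5.5, -24.7, 0, 0, -5.5, -24.7, 0, 0, -5.5, -24.7, 0, 0, -5.5, -24.7, 0, 0, -5.5, -24.7, 0, 0.04, 0, 0, 0, 0, 0, 0, 0, 0]
}}

```text
time_s: 45.6
ee_pos: [0.6201, -0.1459, 0.119]
eef_rot: [3.141, -0.002, -3.141]
force: [-0.6, 0.0, -1.5]
grip_width: 0.0595
grip_force: 25.0
```

```bash
python3 - <<'E'
from h import *
frame('wrist'); to(.62,-.147,.018,.0); print(monitor.get_obs()['grip_width'])
c=cam('wrist','w8')
E
```

```text
frame wrist 1991 ((621.364990234375, -147.96759033203125), (139.15701293945312, 140.36203002929688), 0.1368512660264969) [[0.552, -0.218], [0.69, -0.078]]
to 0.62 -0.147 0.018 tool shift [ 1.000e-01 -1.700e+00  1.014e+02] spin 0.002
0.05991428872013693
```

View pics/w8.png

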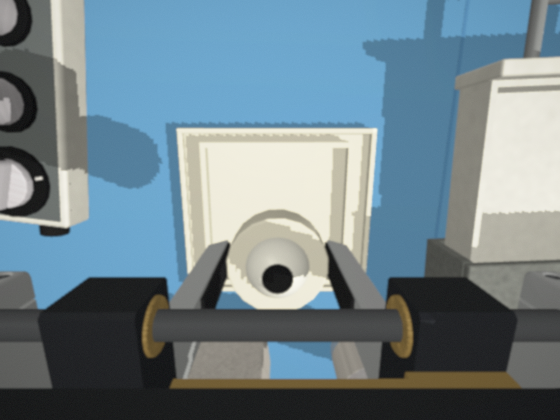

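The eye is upright in the grip (278,270), above the frame. I'll lower it.

Request:
{"method": "apply_moves", "body": {
  "plan": [-1, -2, 20, 0, 0, 0, 25, 0, 0, 0, 25, 0, 0, 0, 15, 0, 0, 0, 8, 0, 0, 0, 4, 0, 0, 0, 2, 0, 0, 0, 1, 0, 0, 0, 0, 0]
}}

```text
time_s: 46.6
ee_pos: [0.6221, -0.148, 0.0211]
eef_rot: [-3.141, 0.001, -3.14]
force: [0.6, -0.3, -0.4]
grip_width: 0.0594
grip_force: 25.0
```

Request:
{"method": "apply_moves", "body": {
  "plan": [0, 0, 2, 0, 0, 0, 1, 0, 0, 0, 0, 0, 0, 0, 0, 0]
}}

```text
time_s: 47.0
ee_pos: [0.6218, -0.1479, 0.0175]
eef_rot: [-3.142, -0.0, -3.14]
force: [0.4, 0.6, -0.9]
grip_width: 0.0596
grip_force: 25.0
```

Request:
{"method": "apply_moves", "body": {
  "plan": [0, 0, 0, 0, 0, 0, 0, 0, 0, 0, 0, 0, 0, 0, 0, 0, 0, 0, -10, 0, 0, 0, -20, 0, 0, 0, -30, 0, 0, 0, -30, 0, 0, 0, -30, 0, 0, 0, 0, 0],
  "hand": 0.65
}}

```text
time_s: 48.0
ee_pos: [0.6235, -0.1484, 0.1429]
eef_rot: [-3.139, 0.007, -3.14]
force: [-0.6, -0.1, 0.3]
grip_width: 0.0773
grip_force: 0.0
```

```bash
python3 - <<'E'
from h import *
eye(.565,.67,-.20,-.095,.011); eye(.565,.67,-.20,-.095,.011,'top'); bar(.42,.48,.02,.19)
to(.41,.097,.13,.041)
E
```

```text
dome 987 622.4273071289062 -150.09217834472656 r 17.786354064941406 ztop 0.05101808112864753 topmean [ 0.6225 -0.1499  0.0494]
all 2820 622.5344848632812 -149.89828491210938 r 29.832805633544922 ztop 0.05101808112864753 topmean [ 0.6225 -0.1499  0.0494]
dome 128 619.4109497070312 -144.95623779296875 r 28.136768341064453 ztop 0.053089723058678914 topmean [ 0.6204 -0.1445  0.0512]
all 277 619.0433349609375 -144.41468811035156 r 29.079580307006836 ztop 0.053089723058678914 topmean [ 0.6204 -0.1445  0.0512]
bar 1006 [[0.4449, 0.0411, 0.0443], [0.4543, 0.046, 0.0482], [0.4789, 0.069, 0.0504]]
to 0.41 0.097 0.13 tool shift [211.2 245.1   7.2] spin -0.04
```

The eye stands in the frame, 2 mm off centre, with its top at 0.050 as expected. Next I'll shut the right drawer.

Request:
{"method": "apply_moves", "body": {
  "plan": [15.4, 17.5, 0, 0, 15.4, 17.5, 0, 0, 15.4, 17.5, 0, 0, 15.4, 17.5, 0, 0, 15.4, 17.5, 0, 0, 15.4, 17.5, 0, 0, 15.4, 17.5, 0, 0, 15.4, 17.5, 0, 0, 15.4, 17.5, 0, 0, 15.4, 17.5, 0, 0, 15.4, 17.5, 0, 0, 15.4, 17.5, 0, 0, 15.4, 17.5, 0, 0, 15.4, 17.5, 0, -0.04, 0, 0, 25, 0, 0, 0, 25, 0, 0, 0, 25, 0, 0, 0, 25, 0, 0, 0, 5, 0, 0, 0, 0, 0],
  "hand": -1
}}

```text
time_s: 50.15
ee_pos: [0.4053, 0.0967, 0.0318]
eef_rot: [-3.141, -0.003, -3.1]
force: [-0.4, 0.4, 0.3]
grip_width: 0.0002
grip_force: 0.0
```

Request:
{"method": "apply_moves", "body": {
  "plan": [-10, 0, 0, 0, -10, 0, 0, 0, -10, 0, 0, 0, -10, 0, 0, 0, -10, 0, 0, 0, -10, 0, 0, 0, -10, 0, 0, 0, -10, 0, 0, 0, -10, 0, 0, 0, -10, 0, 0, 0, -10, 0, 0, 0, -10, 0, 0, 0, -10, 0, 0, 0, -10, 0, 0, 0, 0, 0, 0, 0, 0, 0, 0, 0]
}}

```text
time_s: 51.75
ee_pos: [0.5459, 0.1025, 0.0323]
eef_rot: [-3.142, 0.0, -3.1]
force: [0.4, 0.4, 0.8]
grip_width: 0.0004
grip_force: 0.0
```

Request:
{"method": "apply_moves", "body": {
  "plan": [-8, 0, 0, 0, -8, 0, 0, 0, -5, 0, 0, 0, -3, 0, 0, 0, -2, 0, 0, 0, -2, 0, 0, 0, 0, 0, 0, 0, 0, 0, 0, 0]
}}

```text
time_s: 52.55
ee_pos: [0.5736, 0.1037, 0.0324]
eef_rot: [-3.142, -0.0, -3.1]
force: [-2.9, -0.7, -0.6]
grip_width: 0.0003
grip_force: 1.5
```

Request:
{"method": "apply_moves", "body": {
  "plan": [-1, 0, 0, 0, -1, 0, 0, 0, 0, 0, 0, 0, 0, 0, 0, 0]
}}

```text
time_s: 52.95
ee_pos: [0.5739, 0.1037, 0.0323]
eef_rot: [-3.141, -0.005, -3.1]
force: [-16.8, -0.6, 9.0]
grip_width: 0.0003
grip_force: 8.7
```

Request:
{"method": "apply_moves", "body": {
  "plan": [12, 0, 0, 0, 15, 0, 0, 0, 0, 0, -30, 0, 0, 0, -30, 0, 0, 0, -30, 0, 0, 0, -30, 0, 0, 0, -18, 0, 0, -20, 0, 0, 0, -20, 0, 0, 0, -20, 0, 0, 0, -20, 0, 0, 0, -20, 0, 0, 0, -20, 0, 0, 0, -20, 0, 0, 0, -20, 0, 0, 0, -20, 0, 0, 0, -20, 0, 0, 0, -20, 0, 0, 0, -20, 0, 0],
  "hand": -0.2
}}

```text
time_s: 54.85
ee_pos: [0.559, -0.1381, 0.1708]
eef_rot: [-3.141, 0.001, -3.1]
force: [0.5, 0.3, -0.1]
grip_width: 0.0377
grip_force: 0.0
```

Request:
{"method": "apply_moves", "body": {
  "plan": [-2, -24, 0, 0, -2, -24, 0, 0, -2, -24, 0, 0, -2, -24, 0, 0, -2, -24, 0, 0, -2, -24, 0, 0, 0, -24, 0, 0, 0, -24, 0, 0, 0, -24, 0, 0, 0, 0, 0, 0.1, 0, 0, 0, 0.1, 0, 0, 0, 0.1, 0, 0, 0, 0, 0, 0, 0, 0]
}}

```text
time_s: 56.25
ee_pos: [0.5797, -0.3525, 0.1706]
eef_rot: [-3.141, 0.001, 2.886]
force: [0.1, -0.9, -0.7]
grip_width: 0.0375
grip_force: 0.0
```

```bash
cat >> h.py <<'E'
def knob(save=None,x0=.53):
    c=cam('wrist',save); P=cloud(c); I=(P[...,0]>x0)&(P[...,0]<.64)&(P[...,1]>-.43)&(P[...,1]<-.31)
    q=P[I&(P[...,2]>.0715)&(P[...,2]<.085)]
    if len(q)>20:
        r=cv2.minAreaRect((q[:,:2]*1000).astype(np.float32)); b=cv2.boxPoints(r); e=max((b[1]-b[0],b[2]-b[1]),key=np.linalg.norm)
        print('knob',len(q),np.round(r[0],1),np.round(r[1],1),'yaw',np.arctan2(e[1],e[0]).round(3),'z',np.median(q[:,2]).round(4))
    return c,P
E
python3 - <<'E'
from h import *
c,P=knob('w9'); o=monitor.get_obs(); print(o['ee_pos'],o['eef_rot'],o['grip_width'],o['qpos'])
# panel edges
m=(P[...,2]>.031)&(P[...,2]<.038)&(P[...,1]<-.27)&(P[...,0]>.3)&(P[...,0]<.68); q=P[m]; r=cv2.minAreaRect((q[:,:2]*1000).astype(np.float32)); print('panel',r)
E
```

```text
knob 627 [ 584.8 -378. ] [14.1 42.1] yaw -0.312 z 0.078
[ 0.57971182 -0.35248235  0.1705899 ] [-3.14136203e+00  4.99889030e-04  2.88564000e+00] 0.03754655837553546 [-6.00255711e-01  6.18286360e-01  1.14474804e+00 -4.92688632e-05
  1.37800986e+00 -1.91508990e+00]
panel ((518.427490234375, -484.90399169921875), (263.34429931640625, 389.0860595703125), 9.969949722290039)
```

View pics/w9.png

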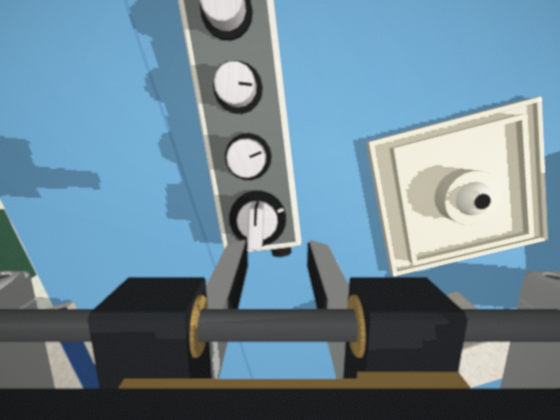

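The bar knob is at (257,222) with its pointer towards the robot, and the tick is at (283,212). The eye stands well in the frame at (480,200).

```bash
python3 - <<'E'
from h import *
c=cam('wrist'); im=c['image']; a=np.array([.5848,-.378])
P=cloud(c)
# tick: bright low-z pixels within 18..30mm of axis
d=np.hypot(P[...,0]-a[0],P[...,1]-a[1]); m=(P[...,2]<.052)&(P[...,2]>.030)&(d>.019)&(d<.031)&(im.min(2)>150)
v,u=np.where(m); print(len(u)); q=P[m]; 
for i in range(0,len(u),max(1,len(u)//25)): print(u[i],v[i],im[v[i],u[i]],q[i].round(4),round(float(np.arctan2(q[i,1]-a[1],q[i,0]-a[0])),3))
to(a[0],a[1],.057,-.312)
E
```

```text
126
250 203 [161 158 157] [ 0.565  -0.3799  0.0471] -3.045
265 203 [162 159 159] [ 0.5694 -0.3652  0.0447] 2.45
266 204 [187 183 182] [ 0.5704 -0.3644  0.0462] 2.385
267 205 [200 196 195] [ 0.5713 -0.3635  0.0478] 2.32
267 206 [225 222 222] [ 0.5722 -0.3637  0.0486] 2.294
270 207 [197 193 192] [ 0.5744 -0.3612  0.0466] 2.125
272 208 [160 157 155] [ 0.5762 -0.3595  0.0455] 2.008
280 209 [189 186 178] [ 0.5806 -0.352   0.0397] 1.732
272 210 [219 214 214] [ 0.5776 -0.3599  0.0481] 1.947
281 210 [207 203 195] [ 0.5818 -0.3513  0.0399] 1.681
274 211 [162 159 158] [ 0.5799 -0.3584  0.0449] 1.815
240 212 [172 168 168] [ 0.5714 -0.3924  0.048 ] -2.321
274 213 [221 216 215] [ 0.5814 -0.3587  0.0474] 1.746
239 215 [175 172 171] [ 0.5743 -0.3943  0.0476] -2.143
276 216 [177 173 172] [ 0.5853 -0.3576  0.0464] 1.548
275 218 [227 225 224] [ 0.5865 -0.359   0.0488] 1.483
276 220 [197 192 192] [ 0.5893 -0.3587  0.047 ] 1.344
238 223 [161 158 158] [ 0.5823 -0.3978  0.0474] -1.695
275 225 [210 204 204] [ 0.5937 -0.3609  0.0489] 1.09
275 227 [191 186 185] [ 0.5961 -0.3615  0.048 ] 0.971
241 229 [175 171 170] [ 0.5893 -0.3966  0.0477] -1.333
242 231 [168 165 165] [ 0.5914 -0.3959  0.0489] -1.22
243 233 [156 154 153] [ 0.5937 -0.3955  0.049 ] -1.101
269 235 [192 189 188] [ 0.6033 -0.3699  0.0471] 0.412
264 237 [217 213 213] [ 0.6037 -0.3755  0.0482] 0.132
266 245 [172 169 159] [ 0.6157 -0.3769  0.0396] 0.037
to 0.5848 -0.378 0.057 tool shift [-11.4 -23.4 113.6] spin 0.056
```

Request:
{"method": "apply_moves", "body": {
  "plan": [-3, -8, 0, 0, -4, -8, 0, 0, -4, -7.5, 0, 0.056, 0, 0, 25, 0, 0, 0, 25, 0, 0, 0, 20, 0, 0, 0, 0, 0, 0, 0, 0, 0],
  "hand": -0.2
}}

```text
time_s: 57.15
ee_pos: [0.5843, -0.3786, 0.101]
eef_rot: [-3.141, 0.0, 2.827]
force: [1.0, -0.5, 0.3]
grip_width: 0.0378
grip_force: 0.0
```

```bash
python3 - <<'E'
from h import *
knob(); to(.5848,-.378,.057,-.312)
E
```

```text
knob 1085 [ 584.5 -377.8] [13.7 42. ] yaw -0.318 z 0.0779
to 0.5848 -0.378 0.057 tool shift [ 0.1  0.7 44.8] spin -0.003
```

Request:
{"method": "apply_moves", "body": {
  "plan": [0, 0.5, 20, 0, 0, 0, 15, 0, 0, 0, 9, 0, 0, 0, 0, 0, 0, 0, 0, 0]
}}

```text
time_s: 57.7
ee_pos: [0.5846, -0.3777, 0.0571]
eef_rot: [-3.141, 0.001, 2.827]
force: [-0.2, 0.3, 0.5]
grip_width: 0.0376
grip_force: 0.0
```

Request:
{"method": "apply_moves", "body": {
  "plan": [0, 0, 0, 0, 0, 0, 0, 0, 0, 0, 0, 0, 0, 0, 0, 0, 0, 0, 0, 0, 0, 0, 0, 0, 0, 0, 0, 0.09, 0, 0, 0, 0.09, 0, 0, 0, 0.09, 0, 0, 0, 0.09, 0, 0, 0, 0.09, 0, 0, 0, 0.09, 0, 0, 0, 0.09, 0, 0, 0, 0.09, 0, 0, 0, 0.09, 0, 0, 0, 0.09, 0, 0, 0, 0.09, 0, 0, 0, 0.09, 0, 0, 0, 0],
  "hand": -1,
  "squeeze": 20
}}

```text
time_s: 59.6
ee_pos: [0.5853, -0.3759, 0.057]
eef_rot: [3.14, -0.002, 1.744]
force: [3.3, 10.1, 2.6]
grip_width: 0.0134
grip_force: 20.0
```

Request:
{"method": "apply_moves", "body": {
  "plan": [0, 0, 0, 0.035, 0, 0, 0, 0, 0, 0, 0, 0]
}}

```text
time_s: 59.9
ee_pos: [0.5854, -0.3759, 0.057]
eef_rot: [3.14, -0.002, 1.713]
force: [3.1, 10.2, 3.1]
grip_width: 0.0139
grip_force: 20.0
```

Request:
{"method": "apply_moves", "body": {
  "plan": [0, 0, 0, 0, 0, 0, 0, 0, 0, 0, 0, 0, 0, 0, 0, 0, 0, 0, -20, 0, 0, 0, -30, 0, 0, 0, -30, 0, 0, 0, -30, 0, 0, 0, 0, 0],
  "hand": -0.2
}}

```text
time_s: 60.8
ee_pos: [0.5855, -0.3785, 0.1715]
eef_rot: [3.136, 0.005, 1.712]
force: [-1.2, 0.0, 0.2]
grip_width: 0.0376
grip_force: 0.0
```

```bash
python3 - <<'E'
from h import *
c,P=knob(); a=np.array([.5848,-.378]); print(monitor.get_obs()['eef_rot'])
k=proj(c,[.5848,-.378,.07])[0].astype(int); print(k)
x,y=max(0,k[0]-75),max(0,min(k[1]-75,270)); im=c['image'][y:y+150,x:x+150]; cv2.imwrite('pics/k1.png',cv2.resize(im,None,fx=4,fy=4,interpolation=3)[...,::-1])
E
```

```text
knob 647 [ 585.2 -378.2] [13.4 42. ] yaw -1.425 z 0.0779
[3.13896342e+00 2.69191314e-03 1.71160515e+00]
[276 211]
```

View pics/k1.png

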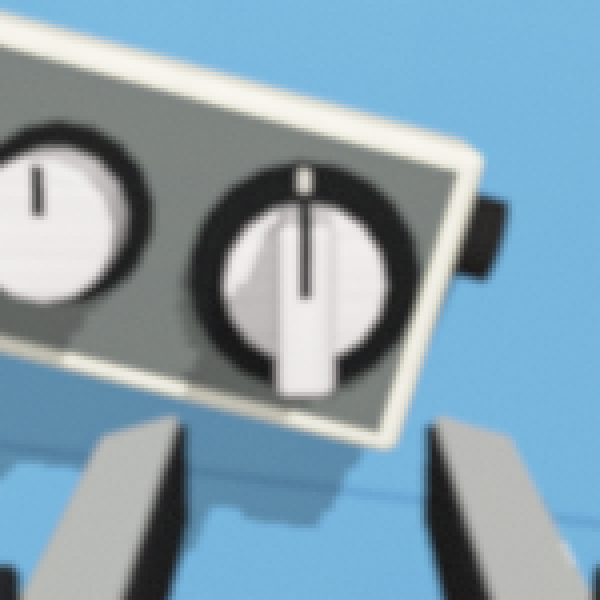

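The pointer (305,245) meets the white tick (304,180). One last check that both drawers are shut and the eye stands, then I'll hand in.

```bash
python3 - <<'E'
from h import *
bar(.55,.60,.02,.17,'top'); bar(.55,.60,.22,.37,'top'); eye(.565,.67,-.20,-.095,.011,'top'); inst('top')
P=cloud(cam('top')); u=np.array([.9992,.041]); n=np.array([-.041,.9992])
for y0,y1 in((.04,.17),(.23,.37)):
    m=(P[...,2]>.045)&(P[...,2]<.068)&(P[...,1]>y0)&(P[...,1]<y1)&(P[...,0]>.56)&(P[...,0]<.66); q=P[m][:,:2]@u; b=P[m&(P[...,2]<.053)][:,:2]@u; print('front/bar along chest x',np.percentile(q,[50,98]).round(4),np.percentile(b,[5,50]).round(4))
E
```

```text
bar 182 [[0.5804, 0.0526, 0.0449], [0.5859, 0.107, 0.0488], [0.5988, 0.1611, 0.0525]]
bar 209 [[0.5715, 0.2562, 0.0448], [0.5788, 0.3121, 0.0489], [0.5984, 0.3635, 0.0525]]
dome 162 619.9992065429688 -144.60606384277344 r 28.82482147216797 ztop 0.052917972415473705 topmean [ 0.6187 -0.1439  0.0511]
all 414 620.4607543945312 -145.05079650878906 r 30.39289665222168 ztop 0.052917972415473705 topmean [ 0.6187 -0.1439  0.0511]
px [329 177] 1348 ctr [ 568.1 -143.8] size [ 63.7 186.2] yaw -1.57 top 0.018 hsv [ 31.  31. 162.]
front/bar along chest x [0.6351 0.6498] [0.5857 0.5943]
front/bar along chest x [0.6349 0.6581] [0.5857 0.5946]
```

Both bars sit at the same depth along the chest (0.5857 each) and the drape is clear.

```bash
python3 -c "
from station import ctrl; print(ctrl.hand_in())"
```

```text
the job is handed in; nothing more can be done
None
```

I handed the job in with all four used instruments in the left drawer, both drawers shut, the fresh eye standing inside the tray frame, and the lamp knob's pointer on the white tick; the result of the judging was not shown.

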